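# Snap the retaining clip onto the stirrer shaft

### The job

Fit the loose steel retaining clip on the stirrer stand: pick it up by its upright black grip and push it level and sideways, mouth first, into the shaft's groove just above the drive wheel until it snaps fully home round the shaft, then let go. The wheel's height is not known, so find it by feel, and be gentle: do not force the clip against the stand. Leave the jar, the cone-shaped cup and the marker where they are.

Things in the scene. Friction and masses are not known exactly. Their poses are not given: they have to be found in the camera images.
- clip_grip (a point): Middle of the clip's grip, to be grasped: an upright square black plastic block, 14 x 14 mm across, from 4 to 40 mm above the clip's flat underside; this point is 22 mm above the underside. Axes: x from the grip to the clip's mouth (the way to push), y across, z up. The clip (about 90 g) lies flat on the bench at first.
- clip_eye (a point): Centre of the clip's round eye, 50 mm ahead (+x) of the grip and 2 mm above the underside; same axes. The steel is 4 mm thick. The plate is 24 mm wide at the grip, 34 mm wide nearer the eye; the eye's back wall is 8 mm behind this point; the jaws end 10.5 mm ahead of it and are 29 mm wide over their backs.
- clip_mouth (a point): Middle of the clip's mouth, 7.5 mm ahead of clip_eye. Two sprung jaws end in round lips (3 mm radius) 12 mm apart; the 16 mm shaft core spreads them and snaps through. This takes about 4 to 10 N of push, more with more friction, and eases when the eye is under 7 mm from the shaft axis; then the push rises sharply only as the back wall meets the core.
- clip: The whole clip, a flat steel fork with the black grip at its back; origin on its underside below clip_eye, same axes. Pressing it on the stand with more than about 25 N would bend it. (Keep the arm clear of the monitor that hangs 0.35 m and more above the bench to the right of the work, and of the scale with its display to the left.)
- stand_axis (a point): Point on the upright shaft axis of the fixed stirrer stand, on top of its 100 x 100 x 10 mm grey base plate (10 mm above the bench), z up. Above it are a round grey bearing housing (56 mm diameter, 34 mm high), then the aluminium drive wheel (80 mm diameter, 16 mm thick) on a steel shaft. The shaft is round: the clip may come in from any side.
- stand: The whole stand; origin 10 mm below stand_axis. The wheel's flat top is the groove's lower side; the groove is 6 mm high, core 16 mm diameter; above it the shaft's end, 24 mm diameter, 34 mm long. Shaft and wheel are clamped at another height each time: wheel top 52 to 80 mm above stand_axis, not measured; feel it with the clip from above (it stands still).
- jar: Bystander: glass jar with a yellow lid, 62 mm diameter, 78 mm high, origin at the centre of its underside.
- viscosity_cup: Bystander: grey metal cup with a cone-shaped top, 55 mm diameter, 63 mm high, origin at the centre of its underside.
- marker: Bystander: white marker pen with a black cap, 17 x 123 x 18 mm, lying along its y axis, origin at the centre of its underside.
There are look-alikes about, which are no part of the job. Of the things like the clip, leave any that is green; of the rest the larger one is meant.

How it is judged:
By the outcome, as a careful person would: the job done as asked, in the order asked, and still so for the second after the job is handed in, with the robot touching nothing.
It also fails if it takes over 45 s, if anything falls off the work surface, if the arm or the gripper's body presses on something with over 40 N, if the wrist force passes 120 N, or if a joint passes its speed limit or range.

### The arm

A 7-joint arm with a two-finger parallel gripper is mounted at the origin on the work surface; the furniture and walls round the work are solid. World frame = base frame: x ahead of the robot, y to its left, z up, the work surface at z = 0. Lengths are in m, angles in degrees, forces in N, time in s.
With the tool pointing down it reaches from about 0.425 to 0.95 m from the base axis. Payload 4.7 kg.
Tool frame: the origin (TCP) lies on the front face of the gripper's body, between the roots of the fingers; the fingertips stand 70 mm ahead of it and the grasp point (between the pads) lies 51 mm ahead of it; y points along the fingers, x is the direction in which the jaws open and shut, and the axes are right-handed (so a half turn about y gives the same grasp; the last joint's range is limited). The gripper opens to 87 mm and grips with 3 to 60 N. Pads are 19 mm wide; open, the fingers measure 117 mm over their backs; the gripper's body (75 mm by 190 mm) begins 51 mm behind the grasp point.
Start: joints at [-69.494, 26.849, -2.785, 87.806, 1.381, 65.374, -4.715], TCP at [0.255, 0.625, 0.292] pointing down, gripper open.
Joint ranges: [-148.3, 148.3], [-19.14, 114.17], [-79.39, 73.82], [5.75, 140.21], [-59.74, 239.74], [12.07, 113.84], [-152.46, 152.46]. Speed limits (degrees/s): [147.25, 147.25, 180, 180, 180, 180, 180].

### API

Orientations are given as a 3x3 rotation matrix whose columns are the frame's x, y, z axes.
In Python, from station import ctrl gives the robot as it stands.
- The arm moves only by the shell command python3 -m crank 'ROWS' [FORCE]. ROWS is JSON, a list of rows, each a list of 3 entries, a list of its own where there are three numbers: the opening, from 0 (shut) to 1 (fully open), then the shift along the tool's x, y, z each as a share of 30 mm, from -1 to 1, then the turn about the tool's y as a share of 0.08 rad, from -1 to 1. In form: [[gripper, [dx, dy, dz], roll], ...]. A call has 1 to 10 rows; each row shifts and turns the pose as measured when the row begins, along the tool's axes as they then stand; what a row does not reach is not made up. A row lasts 1/10 s, in which the tool goes at most 50 mm and 8.59 degrees, less where a joint would pass 70% of its speed; a pose out of reach is approached as far as the arm can. A call with a number of a shift or a turn outside -1 to 1 is refused whole. A call with a gripper value outside its range is refused whole. The fingers move at their own pace and stop on an object; FORCE is the grip in N (left out, the last holds). Time passes only in rows, so rows that do not move let the fingers close. It gives the time, the measured TCP pose, the force and the opening at its end, in the units of the state.
- ctrl.state(): the state, without advancing time (a new reading comes with each control period).
- ctrl.grab_frame(name): name is "scene" or "top" or "wrist"; returns a dict with "frame" (420x560x3 uint8, red, green, blue), "range_z" (420x560 float32, m along the optical axis (not along the pixel's ray), 0 where there is no reading), "K" (3x3 intrinsics, pixels), "distortion" ([k1, k2, p1, p2, k3] as OpenCV has them; the pictures are not rectified), "R" (3x3) and "t" (3): a world point X has camera coordinates R X + t. Camera axes: x right, y down, z forward; pixel columns grow to the right and rows downward; lengths in m; the calibration is good to about 2 mm. A picture is of the moment at which its call begins.
- ctrl.job_done(): hands the job in, once; it reports no verdict.
Trained networks look in the newest picture that a camera, given by its name, has taken for a name from the list of things; names that differ only in an ending like _2 or _b are one class to them, and where a whole thing is asked for, a point or a joint stands for the part that bears it (a point fixed in the world has none). Each returns a list of dicts, best first, with "conf" (0 to 1); they miss things now and then, are a little off and sometimes report something else, mostly with a low value. They report only what shows in the picture. A call takes as long as a camera call. They do not tell look-alikes from the thing itself.
- ctrl.trace(label, camera): "region" (420x560 bool, what is visible of it) and "box" ([centre column, centre row, width, height] in pixels, round what is visible of it).
- ctrl.spot_point(label, camera): "xy" ([column, row] in pixels: a listed point, or the origin of a listed thing).
The state is a dict: "time_s": time; "joints": joint angles; "dq": joint speeds; "tau": joint torques, N m; "ee_pos": TCP position; "eef_rot": TCP orientation; "contact_force": force on the tool from outside, world axes, zero at the start; "moment": the same for the moment, N m; "width": finger opening in m.
Only numpy, scipy, OpenCV 4.12 (cv2) and the standard library are available. Lean on these libraries where they do the work, as an engineer would, in place of code of your own. Each camera call takes 0.05 s, during which the arm holds its last target. There are 200 camera calls.

## Working session

There is one attempt and no reset: what is moved stays moved. The work goes in short steps, Python scripts to look and compute and a shell command to move; the robot and the scene stay as the last step left them, time stands still between calls to the robot, and variables do not carry over. Pictures are saved under pics/ and viewed, about 8 in all and at most 12, crops included, and the job is handed in when it is done.

```bash
ls; mkdir -p pics; cat > h.py <<'E'
import numpy as np, cv2
from station import ctrl
def grab(n):
    f=ctrl.grab_frame(n); return f
def save(f,name,crop=None,scale=1):
    im=cv2.cvtColor(f["frame"],cv2.COLOR_RGB2BGR)
    if crop: a,b,c,d=crop; im=im[b:d,a:c]
    if scale!=1: im=cv2.resize(im,None,fx=scale,fy=scale,interpolation=cv2.INTER_CUBIC)
    cv2.imwrite("pics/"+name,im)
def ray(f,p):
    q=cv2.undistortPoints(np.array([[p]],float),f["K"],np.array(f["distortion"],float))[0,0]
    return np.array([q[0],q[1],1.])
def at_z(f,p,z):
    R=np.array(f["R"]);t=np.array(f["t"]);o=-R.T@t;d=R.T@ray(f,p); return o+d*(z-o[2])/d[2]
def at_d(f,p):
    u,v=int(round(p[0])),int(round(p[1])); d=f["range_z"][v-1:v+2,u-1:u+2]; d=d[d>0]
    R=np.array(f["R"]);t=np.array(f["t"])
    return R.T@(ray(f,p)*np.median(d)-t) if d.size else None
def proj(f,X):
    R=np.array(f["R"]);r,_=cv2.Rodrigues(R)
    return cv2.projectPoints(np.array([X],float),r,np.array(f["t"],float),f["K"],np.array(f["distortion"],float))[0][0,0]
E
python3 - <<'E'
from h import *
np.set_printoptions(precision=3,suppress=True)
for c in("scene","top"):
    f=grab(c); save(f,c+"0.png")
    print(c,-np.array(f["R"]).T@f["t"])
    for l in("clip_grip","clip_eye","clip_mouth","stand_axis","jar","viscosity_cup","marker"):
        for r in ctrl.spot_point(l,c)[:4]:
            print(l,round(r["conf"],2),np.array(r["xy"]),at_d(f,r["xy"]))
s=ctrl.state();print(s)
E
```

```text
pics
scene [-0.227  1.     0.55 ]
clip_grip 0.77 [340.2 245.3] [0.278 0.279 0.023]
clip_grip 0.69 [310.1 237.3] [0.342 0.303 0.025]
clip_eye 0.6 [358.5 254.4] [0.249 0.25  0.002]
clip_eye 0.51 [287.4 246.1] [ 0.379  0.335 -0.001]
clip_mouth 0.86 [282.7 248.2] [0.376 0.352 0.002]
clip_mouth 0.62 [156.9 222.6] [0.655 0.492 0.004]
clip_mouth 0.52 [360.3 251.1] [0.255 0.235 0.001]
stand_axis 0.7 [287.1 211.4] [0.471 0.24  0.017]
jar 0.45 [249.8 188. ] [0.228 0.585 0.268]
viscosity_cup 0.91 [351.7 223.7] [0.327 0.172 0.016]
viscosity_cup 0.4 [284.4 247.8] [0.374 0.349 0.003]
marker 0.55 [282.2 211.1] [0.479 0.249 0.018]
marker 0.43 [346.4 208.3] [0.349 0.168 0.047]
top [0.345 0.311 0.989]
clip_grip 0.97 [143.4 116.2] [0.655 0.546 0.04 ]
clip_grip 0.65 [265.9 269.8] [0.352 0.306 0.039]
clip_grip 0.55 [278.7 304.7] [0.286 0.281 0.022]
clip_grip 0.45 [339.1 271.4] [0.348 0.167 0.048]
clip_eye 0.95 [169.4 113.3] [ 0.675  0.503 -0.001]
clip_eye 0.81 [245.  254.8] [0.383 0.347 0.002]
clip_eye 0.63 [294.7 317.4] [0.259 0.25  0.001]
clip_mouth 0.9 [177.5 115. ] [ 0.671  0.486 -0.001]
clip_mouth 0
[... 203 characters left out ...]
1 272.4] [0.346 0.165 0.056]
viscosity_cup 0.72 [247.8 254.6] [0.383 0.341 0.   ]
viscosity_cup 0.68 [302.9 195.1] [0.489 0.237 0.084]
marker 0.85 [373.5 244.9] [0.399 0.092 0.014]
{'time_s': 0.8, 'joints': array([-69.494,  26.846,  -2.784,  87.803,   1.381,  65.375,  -4.717]), 'dq': array([-0.033,  0.053,  0.03 ,  0.123,  0.03 ,  0.021,  0.021]), 'tau': array([ -0.   , -50.777,  -0.081, -23.644,  -0.061,   0.031,  -0.   ]), 'ee_pos': array([0.255, 0.625, 0.292]), 'eef_rot': array([[ 0.377,  0.   , -0.926],
       [ 0.926,  0.   ,  0.377],
       [ 0.   , -1.   ,  0.   ]]), 'contact_force': array([0.602, 0.002, 0.116]), 'moment': array([-0.01 ,  0.014,  0.008]), 'width': 0.08757109061207204}
```

View pics/top0.png

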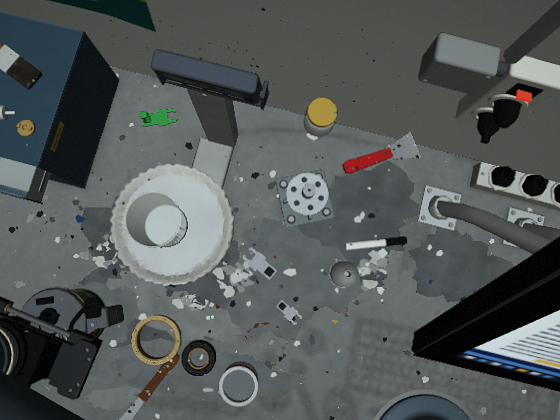

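View pics/scene0.png

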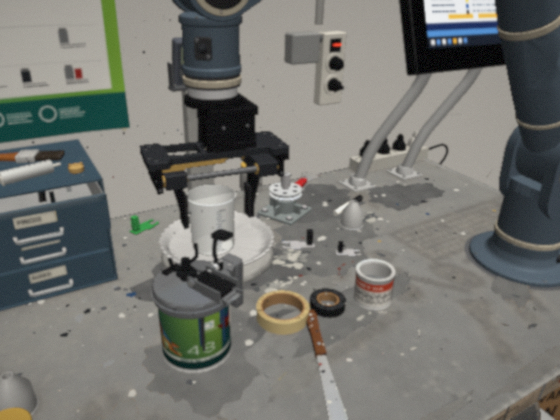

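```bash
python3 - <<'E'
from h import *
f=grab("top"); save(f,"c1.png",(220,160,360,340),4) 
np.save("top1.npy",f,allow_pickle=True)
E
python3 -c "
import cv2;i=cv2.imread('pics/c1.png');print(i.shape);cv2.imwrite('pics/c1.png',i[120:720])"
```

```text
(720, 560, 3)
```

View pics/c1.png

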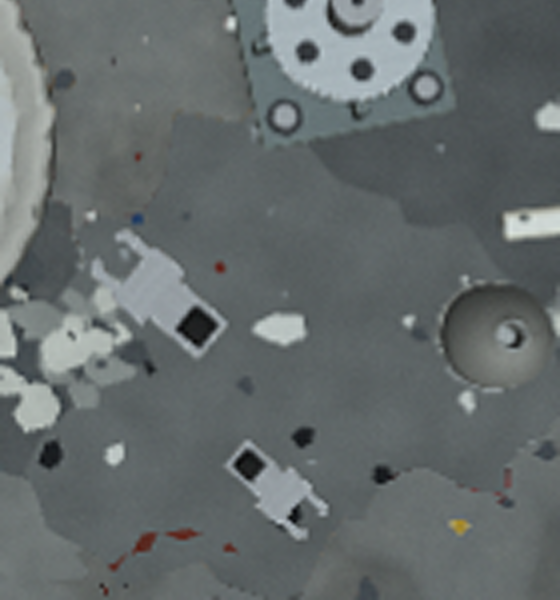

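```bash
python3 - <<'E'
from h import *
np.set_printoptions(precision=4,suppress=True)
f=np.load("top1.npy",allow_pickle=True).item()
g=at_z(f,(269.2,271.7),.04); m=at_z(f,(247.7,253.2),.003)
print("grip",g,"mouth",m,"dist",np.linalg.norm((m-g)[:2]),"heading",np.degrees(np.arctan2(*(m-g)[1::-1])))
im=cv2.cvtColor(f["frame"],cv2.COLOR_RGB2GRAY)
# 3D points round B and A, and stand
b=at_z(f,(282,306),.035);bm=at_z(f,(298,318),.003);print("B",b,bm,np.linalg.norm((bm-b)[:2]))
R=np.array(f["R"]);t=np.array(f["t"])
vv,uu=np.mgrid[165:230,270:340]
uv=np.stack([uu.ravel(),vv.ravel()],1).astype(float)
q=cv2.undistortPoints(uv[:,None],f["K"],np.array(f["distortion"],float))[:,0]
d=f["range_z"][vv.ravel(),uu.ravel()]
P=(np.c_[q,np.ones(len(q))]*d[:,None]-t)@R
P=P[d>0]
h,e=np.histogram(P[:,2],np.arange(0,.16,.004));print([(round(a,3),int(n)) for a,n in zip(e,h) if n>5])
np.save("P.npy",P)
for lo,hi in((.05,.1),(.1,.15)):
    s=P[(P[:,2]>lo)&(P[:,2]<hi)]
    if len(s)>5:
        c,r=cv2.minEnclosingCircle((s[:,:2]*1000).astype(np.float32));print(lo,len(s),c,r,np.median(s[:,2]),s[:,:2].mean(0))
gr=P;print(ctrl.state()["time_s"])
E
```

```text
grip [0.3487 0.2994 0.04  ] mouth [0.3856 0.3413 0.003 ] dist 0.055755956792580164 heading 48.593906918067
B [0.284  0.2756 0.035 ] [0.2584 0.2434 0.003 ] 0.041155491214192784
[(np.float64(0.0), 1051), (np.float64(0.004), 186), (np.float64(0.008), 641), (np.float64(0.012), 188), (np.float64(0.016), 19), (np.float64(0.028), 10), (np.float64(0.032), 12), (np.float64(0.052), 26), (np.float64(0.06), 24), (np.float64(0.064), 791), (np.float64(0.068), 394), (np.float64(0.088), 6), (np.float64(0.104), 89), (np.float64(0.108), 40)]
0.05 1275 (495.6905822753906, 226.94158935546875) 40.142086029052734 0.06723903187228357 [0.4939 0.2281]
0.1 135 (495.2744445800781, 227.30238342285156) 11.992703437805176 0.10709058808689591 [0.4949 0.2275]
0.85
```

```bash
python3 - <<'E'
from h import *
f=np.load("top1.npy",allow_pickle=True).item()
R=np.array(f["R"]);t=np.array(f["t"])
vv,uu=np.mgrid[0:420:2,0:560:2]
uv=np.stack([uu.ravel(),vv.ravel()],1).astype(float)
q=cv2.undistortPoints(uv[:,None],f["K"],np.array(f["distortion"],float))[:,0]
d=f["range_z"][vv.ravel(),uu.ravel()]
P=((np.c_[q,np.ones(len(q))]*d[:,None]-t)@R)[d>0]
xs=np.arange(.1,.75,.05);ys=np.arange(.75,-.15,-.05)
print("y:   ",*["%4d"%(y*1000) for y in ys])
for x in xs[::-1]:
    print("%.2f "%x,*["%4d"%(1000*max(P[(abs(P[:,0]-x-.025)<.025)&(abs(P[:,1]-y-.025)<.025)][:,2],default=-1)) for y in ys])
E
```

```text
y:     750  700  649  599  549  499  449  399  349  299  249  199  149   99   49    0  -50 -100
0.70   214  231  218  218    5  232  282  320  343  367  387 -1000 -1000 -1000 -1000 -1000 -1000 -1000
0.65  -1000  230  229  217   42   43    7    2    2    4  390  415  437  461  477 -1000 -1000 -1000
0.60  -1000  240  229  219    6    5  363  423  421  320    3   82   80    4  489  540  517  436
0.55  -1000  238  231  216    4   59   61  421  421  422    4    5   10   17   17  529  517  402
0.50   150  219  217    6   61   59   61   60   60    5   70  109   70   13    4    6  326    8
0.45   146  211  208   55   60  158  157   47   60    4   69  110   69    6    5    4  121  152
0.40     4    4    5    5   63  158  158   47   60    4   15   12    4   17   18   19  121  251
0.35     4    3    3    5   61  157  157   59   59   40   40    4   62  647  644    7    3  281
0.30     4  132  317  305  168   62   61   61    5   42   41    4   63  649  639    4    4    3
0.25     3  139  334  436  451  614  616    4    5    5   31    4    3  541  571  554    4    3
0.20  -1000 -1000  153  404  449  621  626  614    3    3    4    5    3  406  443  475  466 -1000
0.15  -1000 -1000 -1000    3  336  334   26   20   67   68    3    3    3    4    3    3  374  372
0.10     3    3    2    3    8   18    4    5   69   68    4    2    3    4    3   12   13    4
```

```bash
python3 - <<'E'
from h import *
f=np.load("top1.npy",allow_pickle=True).item()
for p in((418,345),(416,335),(440,310),(480,285),(520,262),(545,245),(475,365),(530,375),(555,380),(555,300),(160,65),(200,85),(262,95),(268,85),(215,100),(235,140),(215,160)):
    print(p,at_d(f,p))
E
```

```text
(418, 345) [0.25849061 0.12724783 0.39083935]
(416, 335) [0.26814944 0.12409801 0.37402386]
(440, 310) [ 0.26913146 -0.04067742 -0.00074359]
(480, 285) [ 3.17121801e-01 -1.25122255e-01  1.40476048e-04]
(520, 262) [ 0.36194262 -0.21143665  0.00147538]
(545, 245) [ 0.38135255 -0.10262546  0.28284738]
(475, 365) [0.23373583 0.05955328 0.39303857]
(530, 375) [ 0.22262615 -0.00099748  0.40631277]
(555, 380) [ 0.21774788 -0.02621039  0.4154061 ]
(555, 300) [0.32153004 0.08359965 0.60895686]
(160, 65) [0.59648559 0.43492181 0.41752341]
(200, 85) [0.58453616 0.39055112 0.38246558]
(262, 95) [0.57513965 0.31133686 0.37122009]
(268, 85) [0.71034236 0.29942718 0.06316389]
(215, 100) [0.5977809  0.38025307 0.29015779]
(235, 140) [0.60361585 0.36429931 0.04863149]
(215, 160) [0.56887249 0.40493216 0.02728731]
```

```bash
python3 -m crank '[[1,[-0.89,0,-0.7],0],[1,[-0.89,0,-0.7],0],[1,[-0.89,0,-0.7],0],[1,[-0.89,0,-0.7],0],[1,[-0.89,0,-0.7],0],[1,[-0.89,0,-0.7],0],[1,[-0.89,0,-0.7],0],[1,[-0.89,0,-0.7],0],[1,[-0.89,0,-0.7],0],[1,[-0.89,0,-0.7],0]]' 40
cat > togo.py <<'E'
import sys
from h import *
# togo.py x y z yaw : remaining move in tool axes/units
x,y,z,yaw=map(float,sys.argv[1:5]); s=ctrl.state(); R=np.array(s["eef_rot"]); d=R.T@(np.array([x,y,z])-s["ee_pos"])
cur=np.degrees(np.arctan2(R[1,0],R[0,0])); dy=(yaw-cur+180)%360-180
print("pos",np.round(s["ee_pos"],4),"yaw %.2f"%cur,"t %.2f"%s["time_s"],"rows*units",np.round(d/.03,3),"roll",round(-np.radians(dy)/.08,2),"j",np.round(s["joints"],0),"F",np.round(s["contact_force"],1),"M",np.round(s["moment"],2),"w %.4f"%s["width"],"tilt",np.round(R[2],3))
E
python3 togo.py .349 .299 .15 48.6
```

```text
time_s: 1.85
ee_pos: [0.3496, 0.2919, 0.2914]
eef_rot: [[0.368, 0.0, -0.93], [0.93, 0.006, 0.368], [0.006, -1.0, 0.002]]
contact_force: [0.3, -0.6, 0.4]
width: 0.0867
pos [0.3496 0.2919 0.2914] yaw 68.39 t 1.85 rows*units [0.187 4.714 0.096] roll 4.32 j [-48.   6.   3. 117.  -1.  57.  24.] F [ 0.3 -0.6  0.4] M [-0.01 -0.08  0.02] w 0.0867 tilt [ 0.006 -1.     0.002]
```

```bash
python3 -m crank '[[1,[0.04,0.6,0.02],0.86],[1,[0.04,0.6,0.02],0.86],[1,[0.04,0.6,0.02],0.86],[1,[0.04,0.6,0.02],0.86],[1,[0.04,0.6,0.02],0.86],[1,[0,0,0],0]]' >/dev/null
python3 togo.py .349 .299 .079 48.6
python3 - <<'E'
from h import *
np.set_printoptions(precision=4,suppress=True)
f=grab("wrist"); save(f,"w1.png")
for l in("clip_grip","clip_mouth","clip_eye"):
    for r in ctrl.spot_point(l,"wrist")[:3]: print(l,round(r["conf"],2),np.array(r["xy"]),at_d(f,r["xy"]),at_z(f,r["xy"],.022 if l=="clip_grip" else .002))
g=grab("top"); np.save("top2.npy",g,allow_pickle=True)
a=cv2.imread("pics/w1.png"); b=cv2.cvtColor(g["frame"],cv2.COLOR_RGB2BGR)
cv2.imwrite("pics/v4.png",cv2.resize(np.vstack([a,b]),None,fx=.71,fy=.71))
R=np.array(g["R"]);t=np.array(g["t"])
vv,uu=np.mgrid[0:420:2,0:560:2]
uv=np.stack([uu.ravel(),vv.ravel()],1).astype(float)
q=cv2.undistortPoints(uv[:,None],g["K"],np.array(g["distortion"],float))[:,0]
d=g["range_z"][vv.ravel(),uu.ravel()]
P=((np.c_[q,np.ones(len(q))]*d[:,None]-t)@R)[d>0]
xs=np.arange(0,.5,.05);ys=np.arange(.5,-.1,-.05)
print("y:   ",*["%4d"%(y*1000) for y in ys])
for x in xs[::-1]:
    print("%.2f "%x,*["%4d"%(1000*max(P[(abs(P[:,0]-x-.025)<.025)&(abs(P[:,1]-y-.025)<.025)][:,2],default=-1)) for y in ys])
E
```

```text
pos [0.3537 0.2936 0.2016] yaw 47.22 t 2.45 rows*units [-0.022  4.086  0.231] roll -0.3 j [-50.  13.   6. 122.  -2.  44.   4.] F [-1.1 -0.6 -0.6] M [-0.09  0.07  0.03] w 0.0872 tilt [ 0.011 -1.     0.002]
clip_grip 0.85 [278.2 199.6] [0.3479 0.3012 0.0408] [0.3511 0.2986 0.022 ]
clip_grip 0.61 [189.  156.5] [0.2835 0.2747 0.0306] [0.2828 0.2726 0.022 ]
clip_mouth 0.65 [144.1 154.4] [0.2554 0.2428 0.0014] [0.2555 0.243  0.002 ]
clip_mouth 0.64 [350.1 189.5] [0.388  0.3438 0.0016] [0.3879 0.3438 0.002 ]
clip_eye 0.65 [338.6 190.9] [0.3825 0.3362 0.0018] [0.3824 0.3362 0.002 ]
clip_eye 0.64 [145.1 155. ] [0.2562 0.243  0.0013] [0.2563 0.2432 0.002 ]
y:     500  450  400  350  300  250  200  150  100   50    0  -49
0.45   158  158   46   60    3   69  110   69    4    5    3  121
0.40   157  159   47  250  454  479   10    4   18   20   20  122
0.35   158  158   59  251  500  518  516   62  648  644    4    4
0.30    59   59   60    5  516  570  587  584  649  641    4    3
0.25    28   24    5    4    3  583  641  656  644  570  553    3
0.20    24   27   18    3    4  561  644  658  654  443  478  466
0.15    27   28   20   68   66    5    4 -1000 -1000 -1000 -1000  378
0.10    15    2    5   67   67    4    3    2 -1000 -1000 -1000 -1000
0.05     8    3    2    2    2    3    3    5    3 -1000 -1000 -1000
0.00  -1000 -1000 -1000 -1000 -1000 -1000 -1000 -1000 -1000 -1000 -1000 -1000
```

View pics/v4.png

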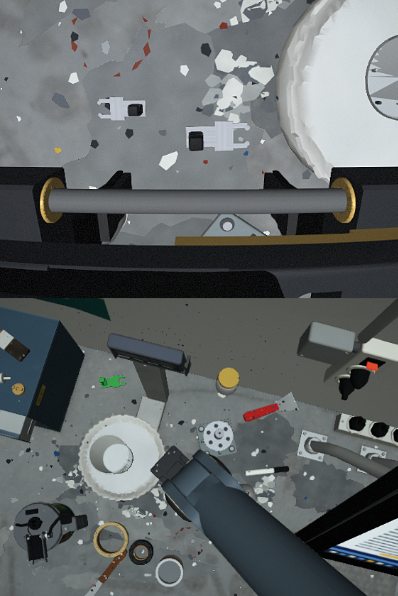

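```bash
python3 - <<'E'
from h import *
np.set_printoptions(precision=3,suppress=True)
def cloud(g,u0=0):
    R=np.array(g["R"]);t=np.array(g["t"])
    vv,uu=np.mgrid[0:420,u0:560]
    uv=np.stack([uu.ravel(),vv.ravel()],1).astype(float)
    q=cv2.undistortPoints(uv[:,None],g["K"],np.array(g["distortion"],float))[:,0]
    d=g["range_z"][vv.ravel(),uu.ravel()]
    m=d>0
    return ((np.c_[q,np.ones(len(q))]*d[:,None]-t)@R)[m],uv[m]
A,ua=cloud(np.load("top1.npy",allow_pickle=True).item(),400)
s=(A[:,2]>.35)&(A[:,2]<.67)&(ua[:,1]>220)&(A[:,0]<.5)
M=A[s]
print("monitor")
for z in np.arange(.35,.67,.03):
    b=M[abs(M[:,2]-z)<.015]
    if len(b): i=b[:,1].argmax(); print("%.2f"%z,len(b),"leftmost",b[i],"x range",b[:,0].min(),b[:,0].max())
B,_=cloud(np.load("top2.npy",allow_pickle=True).item())
az=np.radians(39.7);c,sn=np.cos(az),np.sin(az)
B=B[(B[:,2]>.3)]
r=B[:,0]*c+B[:,1]*sn; l=-B[:,0]*sn+B[:,1]*c
k=(abs(l)<.1)&(r>.1)&(r<.6)
print("arm r, lateral range, top z")
for rr in np.arange(.15,.6,.03):
    b=k&(abs(r-rr)<.015)
    if b.sum(): print("%.2f"%rr,b.sum(),"lat",l[b].min(),l[b].max(),"z",np.percentile(B[b,2],[5,50,95]), "z at right edge",B[b,2][l[b]<l[b].min()+.01].mean())
E
```

```text
monitor
0.35 1 leftmost [0.262 0.125 0.364] x range 0.2621442083707806 0.2621442083707806
0.38 1041 leftmost [0.25  0.13  0.371] x range 0.19471819623730638 0.2821844582174422
0.41 1235 leftmost [0.261 0.127 0.395] x range 0.20715817006913062 0.293744366556302
0.44 1415 leftmost [0.27  0.125 0.427] x range 0.2221305737277686 0.30376837544553753
0.47 1468 leftmost [0.28  0.122 0.456] x range 0.23821880391759517 0.3129059522856929
0.50 1510 leftmost [0.291 0.118 0.488] x range 0.2541390467890335 0.32314008309308884
0.53 1561 leftmost [0.301 0.116 0.516] x range 0.26899675380066457 0.33497753017911536
0.56 1537 leftmost [0.311 0.113 0.55 ] x range 0.286291535430553 0.34553687061236465
0.59 1511 leftmost [0.323 0.111 0.578] x range 0.3010125601287263 0.35700490005641516
0.62 1300 leftmost [0.333 0.108 0.609] x range 0.31810988022854053 0.3668594454987606
0.65 494 leftmost [0.342 0.106 0.635] x range 0.33394723611232147 0.3687181397486249
arm r, lateral range, top z
0.21 50 lat -0.0998337734292237 -0.08963697812787828 z [0.372 0.378 0.39 ] z at right edge 0.37973062775043576
0.24 297 lat 
[... 409 characters left out ...]
 right edge 0.6077964185332345
0.36 4598 lat -0.04565843200608302 0.03481343804004236 z [0.567 0.595 0.613] z at right edge 0.5783245244703902
0.39 3650 lat -0.04355454661322991 0.03702234186935091 z [0.537 0.564 0.583] z at right edge 0.5484228425266123
0.42 3108 lat -0.043883001929591686 0.04667777986516819 z [0.514 0.534 0.553] z at right edge 0.5183665242906447
0.45 3003 lat -0.05093609612595609 0.05038928077932889 z [0.473 0.509 0.523] z at right edge 0.479531258817388
0.48 2518 lat -0.04998840850108108 0.050677388583452 z [0.465 0.482 0.496] z at right edge 0.4724457492839567
0.51 224 lat -0.03860183811208387 0.042280052549548475 z [0.453 0.462 0.472] z at right edge 0.4666071698339341
```

```bash
python3 -m crank '[[1,[0,0.9,0.15],-0.3],[1,[0,0.9,0.05],0],[1,[0,0.9,0],0],[1,[0,0.8,0],0],[1,[0,0,0],0]]' >/dev/null
python3 togo.py .350 .299 .079 49
```

```text
pos [0.3557 0.3045 0.1022] yaw 48.85 t 3.20 rows*units [-0.289  0.765  0.023] roll -0.03 j [-49.  23.   4. 126.  -4.  29.   7.] F [-0.4  0.4  1. ] M [-0.08  0.06 -0.05] w 0.0873 tilt [ 0.033 -0.999  0.001]
```

```bash
python3 -m crank '[[1,[-0.29,0,0],0],[1,[0,0.15,0],0],[1,[0,0.15,0],0],[1,[0,0.15,0],0]]' >/dev/null
python3 togo.py .350 .299 .079 49
python3 -m crank '[[1,[0,0.15,0],0],[1,[0,0,0],0]]' >/dev/null
python3 togo.py .350 .299 .079 49
```

```text
pos [0.3519 0.2995 0.0921] yaw 48.86 t 3.60 rows*units [-0.072  0.434  0.037] roll -0.03 j [-49.  24.   4. 127.  -4.  27.   7.] F [0.2 0.7 0.3] M [-0.1   0.02  0.02] w 0.0871 tilt [ 0.042 -0.999  0.001]
pos [0.3523 0.2999 0.0875] yaw 48.86 t 3.80 rows*units [-0.085  0.281  0.038] roll -0.03 j [-49.  24.   4. 127.  -4.  26.   7.] F [ 0.4 -0.3  0.6] M [-0.06  0.03 -0.02] w 0.0871 tilt [ 0.043 -0.999  0.001]
```

```bash
python3 -m crank '[[1,[-0.13,0.13,0.03],0],[1,[0,0.1,0],0],[0.5,[0,0,0],0],[0.1,[0,0,0],0],[0.1,[0,0,0],0],[0,[0,0,0],0],[0,[0,0,0],0],[0,[0,0,0],0]]' 40 >/dev/null
python3 togo.py .3487 .2975 .079 49
```

```text
pos [0.3492 0.2979 0.0799] yaw 48.87 t 4.60 rows*units [-0.023  0.03   0.003] roll -0.03 j [-49.  25.   3. 128.  -4.  25.   7.] F [-0.1  0.6 -0.3] M [-0.05  0.03 -0.02] w 0.0468 tilt [ 0.043 -0.999  0.001]
```

```bash
python3 -m crank '[[0,[0,0,0],0],[0,[0,0,0],0],[0,[0,0,0],0],[0,[0,0,0],0],[0,[0,0,0],0],[0,[0,0,0],0],[0,[0,0,0],0],[0,[0,0,0],0]]' 45 >/dev/null
python3 togo.py .3487 .2975 .2 49
```

```text
pos [0.349  0.2977 0.0802] yaw 48.87 t 5.40 rows*units [ 0.158 -3.991  0.008] roll -0.03 j [-49.  25.   3. 128.  -4.  25.   7.] F [ 0.1 -0.1  0.3] M [-0.21  0.14 -0.03] w 0.0136 tilt [ 0.043 -0.999  0.001]
```

```bash
python3 -m crank '[[0,[0,-0.5,0],0],[0,[0,-0.9,0],0],[0,[0,-0.9,0],0],[0,[0,-0.9,0],0],[0,[0,-0.9,0],0],[0,[0,0,0],1],[0,[0,0,0],1],[0,[0,0,0],1],[0,[0,0,0],1],[0,[0,0,0],1]]' >/dev/null
python3 togo.py .461 .301 .2 -65
python3 -m crank '[[0,[0,0,0],1],[0,[0,0,0],1],[0,[0,0,0],1],[0,[0,0,0],1],[0,[0,0,0],1],[0,[0,0,0],1],[0,[0,0,0],1],[0,[0,0,0],1],[0,[0,0,0],1],[0,[0,0,0],1]]' >/dev/null
python3 togo.py .461 .301 .2 -65
```

```text
pos [0.3447 0.2926 0.2064] yaw 25.04 t 6.40 rows*units [ 3.621  0.322 -1.394] roll 19.64 j [-54.  11.   9. 124.  -3.  43. -17.] F [ 0.1  0.5 -0.7] M [-0.05  0.04  0.03] w 0.0137 tilt [ 0.037 -0.999  0.018]
pos [0.3427 0.2909 0.2035] yaw -22.77 t 7.40 rows*units [3.505 0.216 1.832] roll 9.21 j [-60.  12.  17. 125.  -5.  42. -63.] F [-0.2 -0.2 -1.6] M [-0.15  0.1  -0.  ] w 0.0138 tilt [ 0.01  -0.999  0.035]
```

```bash
python3 -m crank '[[0,[0,0,0],1],[0,[0,0,0],1],[0,[0,0,0],1],[0,[0,0,0],1],[0,[0,0,0],1],[0,[0,0,0],1],[0,[0,0,0],1],[0,[0,0,0],1],[0,[0,0,0],0.9]]' >/dev/null
python3 togo.py .461 .301 .2 -65
```

```text
pos [0.3408 0.2895 0.201 ] yaw -65.29 t 8.30 rows*units [1.327 0.126 3.796] roll -0.06 j [ -67.   12.   24.  125.   -8.   42. -103.] F [-0.2  0.5 -0.7] M [-0.07  0.13 -0.02] w 0.0136 tilt [-0.014 -0.999  0.029]
```

```bash
python3 -m crank '[[0,[0.26,0,0.76],0],[0,[0.26,0,0.76],0],[0,[0.26,0,0.76],0],[0,[0.26,0,0.76],0],[0,[0.26,0.1,0.76],0],[0,[0,0,0],0]]' >/dev/null
python3 togo.py .461 .301 .2 -65
python3 - <<'E'
from h import *
np.set_printoptions(precision=4,suppress=True)
f=grab("wrist"); a=f["frame"]
np.save("w2.npy",f,allow_pickle=True)
for l in("clip_grip","clip_mouth","clip_eye"):
    for r in ctrl.spot_point(l,"wrist")[:3]: print(l,round(r["conf"],2),np.array(r["xy"]),at_d(f,r["xy"]))
g=grab("scene"); np.save("s2.npy",g,allow_pickle=True)
for l in("clip_grip","clip_mouth","clip_eye"):
    for r in ctrl.spot_point(l,"scene")[:3]: print(l,round(r["conf"],2),np.array(r["xy"]),at_d(g,r["xy"]))
t=grab("top")
im=np.hstack([np.vstack([a,g["frame"]]),np.vstack([t["frame"],cv2.resize(g["frame"][150:270,200:360],(560,420))])])
cv2.imwrite("pics/v5.png",cv2.cvtColor(cv2.resize(im,(800,600),interpolation=cv2.INTER_AREA),cv2.COLOR_RGB2BGR))
E
```

```text
pos [0.4627 0.3021 0.1983] yaw -65.14 t 8.90 rows*units [ 0.009 -0.058 -0.066] roll -0.03 j [-57.  22.  24. 112. -13.  47. -90.] F [ 0.5 -0.5 -0.6] M [-0.11  0.15  0.  ] w 0.0135 tilt [-0.014 -1.     0.026]
clip_grip 0.65 [277.4 271.8] [0.4919 0.3151 0.2156]
clip_grip 0.42 [511.9  51.2] [0.6286 0.2153 0.0504]
clip_grip 0.78 [137.3 223.1] [0.6516 0.5437 0.0239]
clip_grip 0.6 [340.  245.1] [0.2797 0.2775 0.0227]
clip_grip 0.58 [276.7 173.6] [0.458  0.2936 0.1359]
clip_mouth 0.73 [154.8 221.6] [0.6694 0.4887 0.0004]
clip_mouth 0.63 [358.  252.7] [0.2539 0.2446 0.0013]
clip_mouth 0.48 [278.  176.1] [0.4548 0.2926 0.1306]
clip_eye 0.57 [355.5 250.4] [0.2635 0.2406 0.0011]
clip_eye 0.57 [149.2 223.9] [0.6646 0.5068 0.0028]
clip_eye 0.47 [277.1 171.5] [0.4564 0.2942 0.1416]
```

View pics/v5.png

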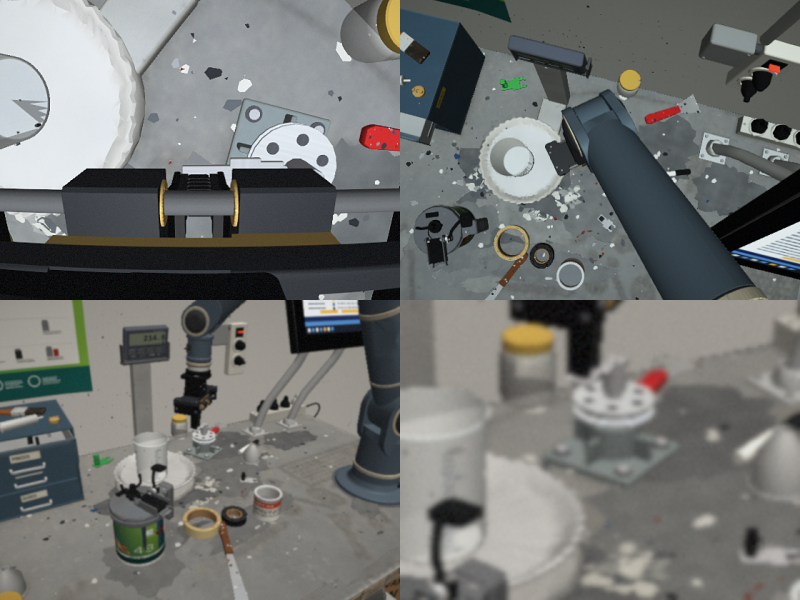

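```bash
python3 - <<'E'
from h import *
np.set_printoptions(precision=4,suppress=True)
f=np.load("w2.npy",allow_pickle=True).item()
s=ctrl.state();R=np.array(s["eef_rot"]);p=np.array(s["ee_pos"])
im=f["frame"].copy()
L=lambda x,y,z:p+R@np.array([x,.080-z,-y])   # clip coords rel. to grip base: x fwd,y left,z up
pts={"eye":L(.05,0,.004),"tipL":L(.0605,.009,.004),"tipR":L(.0605,-.009,.004)}
im=cv2.resize(im[180:280,240:440],None,fx=4,fy=4,interpolation=cv2.INTER_CUBIC)
for k,X in pts.items():
    q=proj(f,X);print(k,X,q); cv2.circle(im,tuple(int(v) for v in ((q-[240,180])*4+2)),4,(255,0,0),1)
ax=proj(f,(.4955,.2271,.107));ax2=proj(f,(.4955,.2271,.067));print("shaft",ax,ax2)
for q in(ax,ax2):cv2.circle(im,tuple(int(v) for v in ((q-[240,180])*4+2)),4,(0,0,255),1)
cv2.imwrite("pics/v6.png",cv2.cvtColor(im,cv2.COLOR_RGB2BGR))
E
```

```text
eye [0.4816 0.2591 0.122 ] [375.2157 262.246 ]
tipL [0.4779 0.2458 0.1216] [394.7661 278.8715]
tipR [0.4942 0.2534 0.1221] [397.7628 244.6753]
shaft [432.8742 253.4548] [408.7013 232.6727]
```

View pics/v6.png

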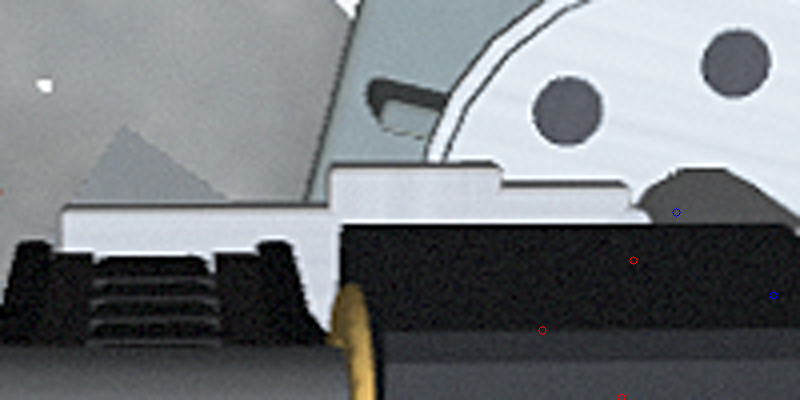

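```bash
python3 - <<'E'
from h import *
np.set_printoptions(precision=4,suppress=True)
f=np.load("w2.npy",allow_pickle=True).item()
s=ctrl.state();R=np.array(s["eef_rot"]);p=np.array(s["ee_pos"])
def tool(X): v=R.T@(X-p); return np.array([v[0],-v[2],.080-v[1]])  # x fwd,y left,z above nominal underside
for n,c in {"rear corner":(66,210),"plate edge":(200,208),"wide rear":(334,169),"wide front":(496,169),"jaw edge":(560,188),"jaw tip":(628,188),"lip":(645,220),"mid wide":(415,200),"mid plate":(300,230),"jaw mid":(580,205)}.items():
    u=(240+c[0]/4,180+(c[1])/4)
    X=at_d(f,u); Z=at_z(f,u,p[2]-.076)
    print(n,"depth->tool",tool(X)*1000,"plane->tool",tool(Z)*1000)
X=at_d(f,(240+750/4,180+110/4));print("wheel by wrist",X)
E
```

```text
rear corner depth->tool [ -7.787  -15.4163   3.6978] plane->tool [ -7.8    -15.3473   3.4785]
plate edge depth->tool [  8.1694 -15.5745   3.5595] plane->tool [  8.1637 -15.6256   3.7226]
wide rear depth->tool [ 24.0362 -20.3264   3.4905] plane->tool [ 23.9892 -20.4308   3.8559]
wide front depth->tool [ 43.532  -20.0888   2.9495] plane->tool [ 43.2385 -20.4344   4.1582]
jaw edge depth->tool [ 51.3217 -17.8014   3.3547] plane->tool [ 51.0375 -18.0961   4.3367]
jaw tip depth->tool [ 77.3134  -2.0474 -48.9197] plane->tool [ 59.2511 -18.0859   4.4659]
lip depth->tool [ 61.6964 -14.0236   4.3458] plane->tool [ 61.6074 -14.1055   4.5983]
mid wide depth->tool [ 33.794  -16.5325   3.7926] plane->tool [ 33.7367 -16.6274   4.1002]
mid plate depth->tool [ 20.1454 -12.8176   3.7026] plane->tool [ 20.1165 -12.9077   3.9754]
jaw mid depth->tool [ 53.8078 -15.7568   3.6807] plane->tool [ 53.5805 -15.9903   4.4271]
wheel by wrist [0.515  0.2248 0.0682]
```

```bash
python3 - <<'E'
from h import *
from scipy.optimize import least_squares
np.set_printoptions(precision=4,suppress=True)
g=np.load("w2.npy",allow_pickle=True).item()
R=np.array(g["R"]);t=np.array(g["t"])
vv,uu=np.mgrid[150:260,300:500]
uv=np.stack([uu.ravel(),vv.ravel()],1).astype(float)
q=cv2.undistortPoints(uv[:,None],g["K"],np.array(g["distortion"],float))[:,0]
d=g["range_z"][vv.ravel(),uu.ravel()]
P=((np.c_[q,np.ones(len(q))]*d[:,None]-t)@R)
w=P[(abs(P[:,2]-.068)<.004)&(np.hypot(P[:,0]-.4955,P[:,1]-.2271)<.05)]
print(len(w),"z med",np.median(w[:,2]))
az=np.degrees(np.arctan2(w[:,1]-.2271,w[:,0]-.4955));r=np.hypot(w[:,0]-.4955,w[:,1]-.2271)
e=np.array([w[k][r[k].argmax()][:2] for a in range(-180,180,6) for k in [np.where((az>=a)&(az<a+6))[0]] if len(k)>3 and r[k].max()>.034])
s=least_squares(lambda c:np.hypot(e[:,0]-c[0],e[:,1]-c[1])-.0398,[.4955,.2271],loss="soft_l1",f_scale=.001)
print(len(e),s.x,np.sqrt(np.mean(s.fun**2)))
st=ctrl.state();T=np.array(st["eef_rot"]);v=T.T@(np.r_[s.x,.068]-st["ee_pos"]);print("axis in tool: fwd %.4f left %.4f down %.4f"%(v[0],-v[2],v[1]))
v=T.T@(np.array([.4955,.2271,.068])-st["ee_pos"]);print("top-cam axis in tool: fwd %.4f left %.4f down %.4f"%(v[0],-v[2],v[1]))
k=(abs(P[:,2]-.107)<.004);print(k.sum(),P[k].mean(0) if k.any() else "")
E
```

```text
5327 z med 0.06833317228307317
32 [0.494 0.226] 0.00027897265898190864
axis in tool: fwd 0.0861 left 0.0041 down 0.1294
top-cam axis in tool: fwd 0.0857 left 0.0022 down 0.1294
79 [0.5046 0.2259 0.107 ]
```

```bash
python3 -m crank '[[0,[0,0,-0.18],0],[0,[0.005,0.4,-0.01],0],[0,[0.005,0.4,-0.01],0],[0,[0.005,0.4,-0.01],0],[0,[0,0,0],0]]' 50 >/dev/null
python3 togo.py .4577 .2997 .150 -65
python3 - <<'E'
from h import *
from scipy.optimize import least_squares
np.set_printoptions(precision=4,suppress=True)
g=grab("wrist"); np.save("w3.npy",g,allow_pickle=True)
R=np.array(g["R"]);t=np.array(g["t"])
vv,uu=np.mgrid[130:300,240:500]
uv=np.stack([uu.ravel(),vv.ravel()],1).astype(float)
q=cv2.undistortPoints(uv[:,None],g["K"],np.array(g["distortion"],float))[:,0]
d=g["range_z"][vv.ravel(),uu.ravel()]
P=((np.c_[q,np.ones(len(q))]*d[:,None]-t)@R)
w=P[(abs(P[:,2]-.068)<.004)&(np.hypot(P[:,0]-.4955,P[:,1]-.2271)<.05)]
az=np.degrees(np.arctan2(w[:,1]-.2271,w[:,0]-.4955));r=np.hypot(w[:,0]-.4955,w[:,1]-.2271)
e=np.array([w[k][r[k].argmax()][:2] for a in range(-180,180,6) for k in [np.where((az>=a)&(az<a+6))[0]] if len(k)>3 and r[k].max()>.034])
s=least_squares(lambda c:np.hypot(e[:,0]-c[0],e[:,1]-c[1])-.0398,[.4955,.2271],loss="soft_l1",f_scale=.001)
st=ctrl.state();T=np.array(st["eef_rot"]);p=st["ee_pos"]
print(len(e),s.x,np.sqrt(np.mean(s.fun**2)),"wheel z",np.median(w[:,2]))
for c in(s.x,(.4955,.2271)):print("axis in tool at clip level",T.T@(np.r_[c,p[2]-.078]-p))
V=(P-p)@T
m=(abs(V[:,1]-.0765)<.003)&(V[:,0]>-.01)&(V[:,0]<.064)&(V[:,2]>0)&(V[:,2]<.03)
V=V[m]
for lo,hi,h in((.008,.02,.012),(.026,.042,.017),(.049,.057,.0145)):
    b=V[(V[:,0]>lo)&(V[:,0]<hi)]
    if len(b): ed=[b[abs(b[:,0]-x)<.001][:,2].max() for x in np.arange(lo,hi,.002) if (abs(b[:,0]-x)<.001).any()]; print("edge z %.4f centre %.4f  top y %.4f"%(np.median(ed),np.median(ed)-h,np.median(b[:,1])))
print("tip",V[:,0].max())
E
```

```text
pos [0.4525 0.3002 0.1594] yaw -64.89 t 9.85 rows*units [0.095 0.314 0.142] roll 0.02 j [-56.  24.  23. 115. -15.  42. -89.] F [ 0.1 -0.3 -0.9] M [-0.14  0.17  0.08] w 0.0134 tilt [-0.016 -1.     0.023]
27 [0.4937 0.2265] 0.0017733874242342438 wheel z 0.06833144721094402
axis in tool at clip level [0.0855 0.0767 0.0036]
axis in tool at clip level [0.0857 0.0768 0.0056]
edge z 0.0123 centre 0.0003  top y 0.0762
edge z 0.0173 centre 0.0003  top y 0.0765
edge z 0.0148 centre 0.0003  top y 0.0767
tip 0.06013562632284276
```

```bash
python3 -m crank '[[0,[0.1,0,0.125],0],[0,[0,0,0],0]]' >/dev/null
python3 togo.py .457 .2991 .150 -65
python3 -m crank '[[0,[0,0.1,0],0],[0,[0,0.1,0],0],[0,[0,0,0],0]]' >/dev/null
python3 togo.py .457 .2991 .150 -65
```

```text
pos [0.4585 0.2992 0.16  ] yaw -64.91 t 10.10 rows*units [-0.013  0.333 -0.054] roll 0.02 j [-55.  25.  23. 115. -15.  42. -88.] F [-0.   0.  -0.8] M [-0.11  0.15  0.01] w 0.0133 tilt [-0.016 -1.     0.024]
pos [0.4594 0.2996 0.1544] yaw -64.94 t 10.40 rows*units [-0.018  0.143 -0.083] roll 0.01 j [-55.  25.  23. 115. -15.  41. -88.] F [-0.5  0.6 -0.6] M [-0.12  0.19  0.06] w 0.0135 tilt [-0.016 -1.     0.026]
```

```bash
python3 -m crank '[[0,[0,0.06,-0.07],0],[0,[0,0.04,0],0],[0,[0,0,0],0]]' >/dev/null
python3 togo.py .4572 .2991 .147 -65
python3 -m crank '[[0,[0,0.03,0],0],[0,[0,0,0],0]]' >/dev/null
python3 togo.py .4572 .2991 .147 -65
python3 -m crank '[[0,[0,0.03,0],0],[0,[0,0,0],0]]' >/dev/null
python3 togo.py .4572 .2991 .147 -65
```

```text
pos [0.4573 0.2988 0.1512] yaw -64.93 t 10.70 rows*units [-0.008  0.139 -0.001] roll 0.02 j [-55.  25.  23. 115. -16.  41. -88.] F [-0.4  0.6 -1.9] M [-0.1   0.13 -0.06] w 0.0140 tilt [-0.017 -1.     0.027]
pos [0.4572 0.2988 0.1502] yaw -64.92 t 10.90 rows*units [-0.006  0.108 -0.   ] roll 0.02 j [-55.  25.  23. 115. -16.  41. -88.] F [-0.7 -0.2 -0.7] M [-0.06  0.16  0.03] w 0.0135 tilt [-0.017 -1.     0.027]
pos [0.4574 0.299  0.1494] yaw -64.92 t 11.10 rows*units [-0.005  0.081 -0.006] roll 0.02 j [-55.  25.  23. 115. -16.  41. -88.] F [ 0.2  0.5 -1.5] M [-0.13  0.16 -0.06] w 0.0136 tilt [-0.017 -0.999  0.027]
```

```bash
python3 -m crank '[[0,[0,0.03,0],0],[0,[0,0,0],0]]' >/dev/null
python3 togo.py .4572 .2991 .147 -65
python3 -m crank '[[0,[0,0.03,0],0],[0,[0,0,0],0]]' >/dev/null
python3 togo.py .4572 .2991 .147 -65
python3 -m crank '[[0,[0,0.03,0],0],[0,[0,0,0],0]]' >/dev/null
python3 togo.py .4572 .2991 .147 -65
```

```text
pos [0.4576 0.2992 0.149 ] yaw -64.92 t 11.30 rows*units [-0.003  0.066 -0.016] roll 0.02 j [-55.  25.  23. 115. -16.  40. -87.] F [-1.   0.3  1.4] M [-0.23  0.3  -0.02] w 0.0136 tilt [-0.017 -0.999  0.027]
pos [0.4579 0.2993 0.1488] yaw -64.91 t 11.50 rows*units [-0.003  0.058 -0.025] roll 0.02 j [-55.  25.  22. 115. -16.  40. -87.] F [-0.6 -1.1  3. ] M [-0.45  0.39 -0.06] w 0.0136 tilt [-0.017 -0.999  0.028]
pos [0.4581 0.2994 0.1485] yaw -64.92 t 11.70 rows*units [-0.002  0.049 -0.033] roll 0.02 j [-55.  26.  22. 115. -16.  40. -87.] F [-1.1 -0.3  3.1] M [-0.41  0.38 -0.08] w 0.0136 tilt [-0.018 -0.999  0.028]
```

```bash
python3 -m crank '[[0,[0,-0.04,-0.03],0],[0,[0,0,0],0],[0,[0.13,-0.002,0],0],[0,[0.13,-0.002,0],0],[0,[0,0,0],0],[0,[0,0,0],0]]' >/dev/null
python3 togo.py .457 .2991 .1496 -65
python3 - <<'E'
from h import *
from scipy.optimize import least_squares
np.set_printoptions(precision=4,suppress=True)
g=grab("wrist"); np.save("w4.npy",g,allow_pickle=True)
save(g,"w4.png",(230,130,430,280),4)
st=ctrl.state();T=np.array(st["eef_rot"]);p=st["ee_pos"];print(p)
R=np.array(g["R"]);t=np.array(g["t"])
vv,uu=np.mgrid[100:300,240:520]
uv=np.stack([uu.ravel(),vv.ravel()],1).astype(float)
q=cv2.undistortPoints(uv[:,None],g["K"],np.array(g["distortion"],float))[:,0]
d=g["range_z"][vv.ravel(),uu.ravel()]
P=((np.c_[q,np.ones(len(q))]*d[:,None]-t)@R)
V=(P-p)@T
w=P[(abs(P[:,2]-.0685)<.0022)&(np.hypot(P[:,0]-.4955,P[:,1]-.2271)<.044)&((V[:,2]>.02)|(V[:,0]>.066))]
print("n",len(w),"wheel z",np.median(w[:,2]))
az=np.degrees(np.arctan2(w[:,1]-.2271,w[:,0]-.4955));r=np.hypot(w[:,0]-.4955,w[:,1]-.2271)
e=np.array([w[k][r[k].argmax()][:2] for a in range(-180,180,6) for k in [np.where((az>=a)&(az<a+6))[0]] if len(k)>3 and r[k].max()>.036])
s=least_squares(lambda c:np.hypot(e[:,0]-c[0],e[:,1]-c[1])-.0398,[.4955,.2271],loss="soft_l1",f_scale=.0005)
print(len(e),s.x,np.sqrt(np.mean(s.fun**2)))
for c in(s.x,(.4955,.2271)):print("axis in tool at clip level",T.T@(np.r_[c,p[2]-.078]-p))
m=(abs(V[:,1]-.0765)<.003)&(V[:,0]>-.01)&(V[:,0]<.066)&(V[:,2]>0)&(V[:,2]<.03)
V=V[m]
for lo,hi,h in((.008,.02,.012),(.026,.042,.017),(.049,.057,.0145)):
    b=V[(V[:,0]>lo)&(V[:,0]<hi)]
    ed=[b[abs(b[:,0]-x)<.001][:,2].max() for x in np.arange(lo,hi,.002) if (abs(b[:,0]-x)<.001).any()]
    if ed: print("edge z %.4f centre %.4f  top y %.4f"%(np.median(ed),np.median(ed)-h,np.median(b[:,1])))
E
```

```text
pos [0.4606 0.2915 0.1488] yaw -64.92 t 12.30 rows*units [-0.282 -0.022  0.   ] roll 0.02 j [-54.  25.  23. 115. -16.  40. -87.] F [-1.1  0.8 -0.2] M [-0.01  0.3   0.01] w 0.0138 tilt [-0.018 -0.999  0.029]
[0.4606 0.2914 0.1488]
n 6912 wheel z 0.06833049656445439
28 [0.494  0.2259] 0.00022704285732741265
axis in tool at clip level [0.0749 0.0767 0.0003]
axis in tool at clip level [0.0744 0.0768 0.0021]
edge z 0.0127 centre 0.0007  top y 0.0754
edge z 0.0177 centre 0.0007  top y 0.0755
edge z 0.0294 centre 0.0149  top y 0.0763
```

View pics/w4.png

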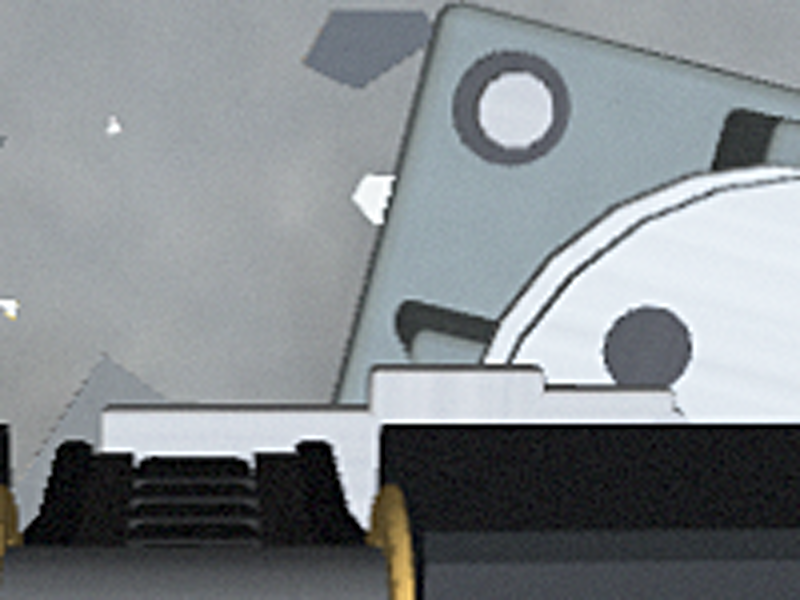

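```bash
python3 -m crank '[[0,[0,-0.03,-0.01],0],[0,[0,0,0],0],[0,[0.1,-0.004,0],0],[0,[0,0,0],0]]' >/dev/null
python3 togo.py .457 .2991 .1496 -65
python3 -m crank '[[0,[0.1,-0.004,0],0],[0,[0,0,0],0]]' >/dev/null
python3 togo.py .457 .2991 .1496 -65
```

```text
pos [0.4614 0.2879 0.1493] yaw -64.91 t 12.75 rows*units [-0.399 -0.003  0.026] roll 0.02 j [-54.  25.  23. 115. -16.  40. -86.] F [ 0.1  1.2 -1.4] M [-0.11  0.13 -0.02] w 0.0134 tilt [-0.017 -0.999  0.028]
pos [0.4627 0.2848 0.1493] yaw -64.92 t 12.95 rows*units [-0.513 -0.002  0.03 ] roll 0.02 j [-53.  25.  23. 116. -16.  40. -86.] F [ 1.2 -0.2 -1.7] M [-0.04  0.15 -0.05] w 0.0134 tilt [-0.017 -0.999  0.027]
```

```bash
python3 -m crank '[[0,[0.07,-0.002,0.02],0],[0,[0.05,-0.001,0],0]]' >/dev/null
python3 togo.py .457 .2991 .1496 -65
python3 -m crank '[[0,[0.08,-0.002,0],0],[0,[0.08,-0.002,0],0]]' >/dev/null
python3 togo.py .457 .2991 .1496 -65
```

```text
pos [0.4649 0.2817 0.1493] yaw -64.91 t 13.15 rows*units [-0.638  0.001  0.008] roll 0.02 j [-53.  25.  23. 116. -16.  40. -85.] F [ 0.1  0.4 -0.2] M [-0.09  0.17  0.05] w 0.0135 tilt [-0.017 -0.999  0.027]
pos [0.466  0.2794 0.1494] yaw -64.85 t 13.35 rows*units [-0.723  0.008  0.007] roll 0.03 j [-53.  25.  22. 116. -16.  40. -85.] F [-1.8  4.6 -0.9] M [ 1.01  0.7  -0.01] w 0.0136 tilt [-0.02  -0.999  0.027]
```

```bash
python3 -m crank '[[0,[0.12,-0.002,0],0],[0,[0.12,-0.002,0],0]]' >/dev/null
python3 togo.py .457 .2991 .1496 -65
python3 -m crank '[[0,[0.12,-0.002,0],0],[0,[0.12,-0.002,0],0]]' >/dev/null
python3 togo.py .457 .2991 .1496 -65
```

```text
pos [0.4675 0.2761 0.1495] yaw -64.67 t 13.55 rows*units [-0.841  0.018  0.012] roll 0.07 j [-52.  25.  22. 116. -16.  40. -84.] F [-1.8  4.4 -0.3] M [0.96 0.73 0.05] w 0.0134 tilt [-0.025 -0.999  0.027]
pos [0.4698 0.2709 0.1495] yaw -64.54 t 13.75 rows*units [-1.031  0.026  0.018] roll 0.1 j [-51.  25.  22. 116. -16.  40. -83.] F [-0.7 -0.1 -1.5] M [-0.07  0.3   0.03] w 0.0138 tilt [-0.027 -0.999  0.026]
```

```bash
python3 -m crank '[[0,[0.05,-0.001,0],0],[0,[0.04,-0.001,0],0]]' >/dev/null
python3 togo.py .457 .2991 .1496 -65
python3 -m crank '[[0,[0.05,-0.001,0],0],[0,[0.05,-0.001,0],0]]' >/dev/null
python3 togo.py .457 .2991 .1496 -65
```

```text
pos [0.4713 0.2677 0.1496] yaw -64.61 t 13.95 rows*units [-1.15   0.031  0.017] roll 0.09 j [-51.  25.  22. 116. -16.  40. -83.] F [-4.2  6.5  0.5] M [1.45 0.98 0.04] w 0.0137 tilt [-0.027 -0.999  0.026]
pos [0.4714 0.2675 0.1497] yaw -64.55 t 14.15 rows*units [-1.157  0.041  0.017] roll 0.1 j [-51.  25.  22. 116. -17.  41. -82.] F [-2.5  5.1 -1.6] M [ 0.93  0.77 -0.01] w 0.0138 tilt [-0.032 -0.999  0.026]
```

```bash
python3 -m crank '[[0,[0.08,-0.002,0],0],[0,[0.08,-0.002,0],0]]' >/dev/null
python3 togo.py .457 .2991 .1496 -65
python3 -m crank '[[0,[-0.02,0,0],0],[0.25,[0,0,0],0],[0.25,[0,0,0],0],[0.25,[0,0,0],0],[0.25,[0,0,0],0]]' 10 >/dev/null
python3 togo.py .457 .2991 .1496 -65
```

```text
pos [0.4717 0.267  0.15  ] yaw -64.41 t 14.35 rows*units [-1.176  0.058  0.02 ] roll 0.13 j [-50.  25.  22. 116. -17.  41. -82.] F [-4.2  5.8  0. ] M [ 1.25  0.98 -0.02] w 0.0133 tilt [-0.038 -0.999  0.025]
pos [0.473  0.2653 0.1503] yaw -64.51 t 14.85 rows*units [-1.244  0.066  0.002] roll 0.11 j [-50.  25.  22. 116. -17.  41. -82.] F [-0.4  0.8  0. ] M [0.14 0.32 0.02] w 0.0214 tilt [-0.035 -0.999  0.027]
```

```bash
python3 -m crank '[[0.28,[-0.01,-0.3,0.01],0],[0.28,[-0.02,-0.6,0.02],0],[0.28,[-0.03,-0.9,0.02],0],[0.28,[-0.03,-0.9,0.02],0],[0.28,[-0.8,-0.4,0],0],[0.28,[-0.9,0,0],0],[0.28,[-0.9,0,0],0],[0.28,[0,0,0],0]]' >/dev/null
python3 togo.py .457 .2991 .1496 -65
python3 - <<'E'
from h import *
np.set_printoptions(precision=4,suppress=True)
g=grab("wrist")
for l in("clip_grip","clip_eye"):
    for r in ctrl.spot_point(l,"wrist")[:2]: print(l,round(r["conf"],2),np.array(r["xy"]),at_d(g,r["xy"]))
t=grab("top")
for l in("clip_grip","clip_eye"):
    for r in ctrl.spot_point(l,"top")[:4]: print(l,round(r["conf"],2),np.array(r["xy"]),at_d(t,r["xy"]))
im=np.vstack([g["frame"],t["frame"]])
cv2.imwrite("pics/v8.png",cv2.cvtColor(cv2.resize(im,(400,600),interpolation=cv2.INTER_AREA),cv2.COLOR_RGB2BGR))
np.save("w5.npy",g,allow_pickle=True)
E
```

```text
pos [0.4417 0.3339 0.255 ] yaw -64.95 t 15.65 rows*units [ 1.382  3.466 -0.139] roll 0.01 j [-60.  18.  24. 109. -11.  53. -96.] F [0.6 0.8 0.1] M [-0.15  0.17 -0.02] w 0.0243 tilt [-0.033 -0.999  0.032]
clip_grip 0.79 [381.5 216.5] [0.4746 0.2779 0.1082]
clip_eye 0.97 [442.  212.6] [0.4944 0.2379 0.0993]
clip_grip 0.98 [143.2 115.8] [0.6562 0.5466 0.0402]
clip_grip 0.73 [282.6 308.7] [0.2783 0.2742 0.0267]
clip_eye 0.85 [168.3 113.5] [ 0.6741  0.5049 -0.0002]
clip_eye 0.75 [296.2 316.5] [0.3122 0.2862 0.6025]
```

View pics/v8.png

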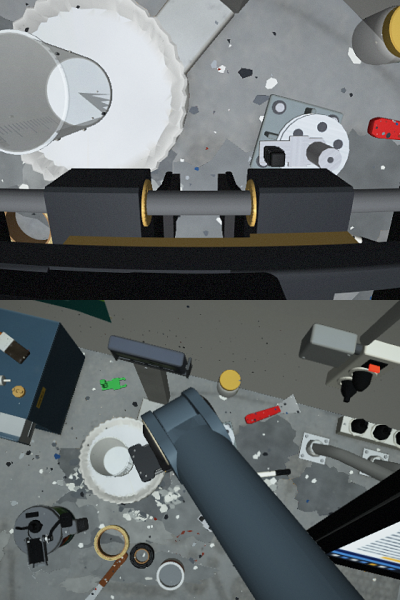

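```bash
python3 - <<'E'
from h import *
np.set_printoptions(precision=4,suppress=True)
g=np.load("w5.npy",allow_pickle=True).item()
save(g,"v9.png",(340,150,500,260),5)
R=np.array(g["R"]);t=np.array(g["t"])
vv,uu=np.mgrid[130:300,340:520]
uv=np.stack([uu.ravel(),vv.ravel()],1).astype(float)
q=cv2.undistortPoints(uv[:,None],g["K"],np.array(g["distortion"],float))[:,0]
d=g["range_z"][vv.ravel(),uu.ravel()]
P=((np.c_[q,np.ones(len(q))]*d[:,None]-t)@R)
k=(P[:,2]>.1)&(P[:,2]<.115)
n,lab=cv2.connectedComponents(k.reshape(vv.shape).astype(np.uint8)); lab=lab.ravel()
C=[]
for i in range(1,n):
    b=P[lab==i]
    if len(b)>60:
        z=np.percentile(b[:,2],90); b=b[b[:,2]>z-.002]
        c,r=cv2.minEnclosingCircle((b[:,:2]*1000).astype(np.float32)); C.append(c); print(len(b),"centre",c,"r",r,"z",z)
if len(C)>1: print("grip-axis mm",np.hypot(C[0][0]-C[1][0],C[0][1]-C[1][1]))
E
```

```text
799 centre (494.1265869140625, 225.902099609375) r 12.032414436340332 z 0.10904480287735321
359 centre (472.3289794921875, 271.1038513183594) r 8.495277404785156 z 0.10886943982178017
grip-axis mm 50.18300555844431
```

View pics/v9.png

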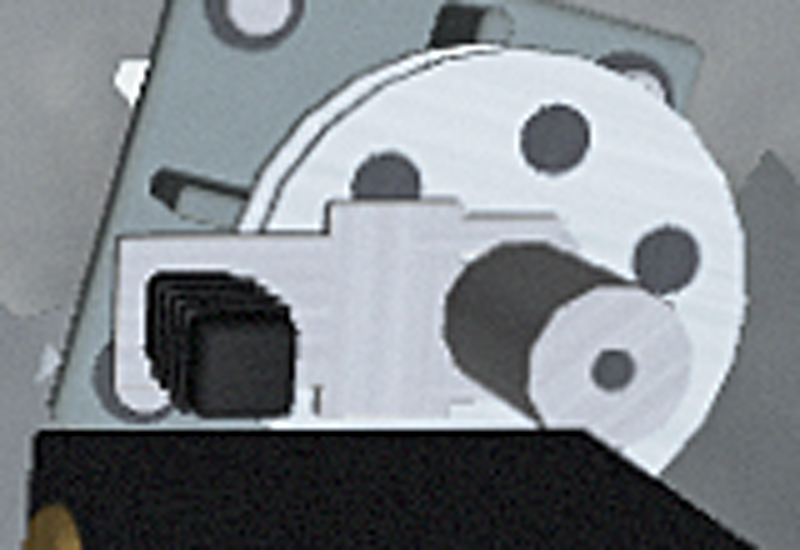

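```bash
python3 -c "
from station import ctrl
print(ctrl.job_done()); print(ctrl.state()['time_s'])"
```

```text
the job is handed in; nothing more can be done
None
the job is handed in; nothing more can be done
```

The larger steel clip is on the stand: it snapped fully home round the shaft, I let go, and the job is handed in at about 16 s on the robot clock.

**Which clip:** I took the larger of the two steel ones, at top-view pixel (269, 272). I left the smaller one at (282, 306) and the green one at (158, 117).

**Feeling the wheel:** Lowered from above, the clip touched the wheel at about 4 N. I put the wheel top at about 68 mm above the bench, from the camera depth readings and that touch.

**Pushing it on:** I raised the clip just clear of the wheel and pushed it in along heading -65°. The push read about 5 N going over the lips, dropped to almost nothing, then rose to about 8 N at the back wall.

**Last checks:**
- **Fit:** the grip-to-shaft distance measured 50.2 mm, against 50 mm when fully home.
- **Level:** the top of the grip was at 108.9 mm, about the 108 mm expected if the clip is flat on the wheel.
- **Bystanders:** the jar, cup and marker were never approached. I did not measure them again at the end.
- **Robot:** the gripper was raised and drawn back, with forces near zero.

**What disagreed:**
- The two cameras put the shaft axis 1 to 2 mm apart. I mainly used the wrist camera, which sees clip and shaft together.
- The tool drifted 1 to 2.5° off vertical over the moves. That stayed within the groove's 2 mm of play.

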